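Show the marked valve follower to the inspection camera

TASK

One of the three valve followers in the aluminium rack is to be inspected: the one with the tall marker pin in front of its pocket. Take that follower out of the rack and hold it up to the inspection camera, with its flat underside (the cam face) centred in front of the lens, square to it and about 100 mm away from it. Finish while still holding it there, quite still; do not touch the camera, leave the other two followers in their pockets and disturb nothing else.

Things in the scene. Friction and masses are not known exactly. Their poses are not given: they have to be found in the camera images.
- follower_rack: aluminium block lying on the bench, 120 x 250 x 20 mm. Fixed during the job. Origin: centre of its underside; z up. Three pockets 35 mm wide, 8 mm deep, at x = +20 mm, y = +85, 0 and -85 mm. In front of each, at x = -35 mm and the same y, stands either the tall marker pin or a low blank plug (5 mm high)
- tappet_a: steel valve follower in the pocket at the rack's y = +85 mm: cylinder 33 mm diameter, 26 mm tall, 70 g, hole in the top, flat cam face below; the three are alike. Origin: centre of the cam face (underside); z up out of its top. At the start it stands in its pocket, 8 mm of it inside, 18 mm standing out; the cam face is then 12 mm above the bench
- tappet_b: steel valve follower in the pocket at the rack's y = 0 mm: cylinder 33 mm diameter, 26 mm tall, 70 g, hole in the top, flat cam face below; the three are alike. Origin: centre of the cam face (underside); z up out of its top. At the start it stands in its pocket, 8 mm of it inside, 18 mm standing out; the cam face is then 12 mm above the bench
- tappet_c: steel valve follower in the pocket at the rack's y = -85 mm: cylinder 33 mm diameter, 26 mm tall, 70 g, hole in the top, flat cam face below; the three are alike. Origin: centre of the cam face (underside); z up out of its top. At the start it stands in its pocket, 8 mm of it inside, 18 mm standing out; the cam face is then 12 mm above the bench
- marker_pin: the tall marker pin: dark steel pin with a round head, 18 mm diameter, 36 mm tall, fixed upright on the rack 55 mm in front (rack's -x side) of the pocket whose follower is wanted; the other two pockets are 101 mm from it. Origin: centre of its foot, on the rack's top face
- inspection_camera: foot of the inspection camera, a dark steel plate 120 x 110 x 10 mm with two grey cheeks, fixed on the bench. Origin: on the bench, 5 mm behind the point below the lens front; z up, x away from the side to which the lens leans. The whole camera is 145 mm tall
- camera_lens: the camera's head (grey housing, black lens barrel, white ring light 72 mm across). It looks up, leaning 25 degrees from the vertical toward the -x side of the foot. Origin: centre of the front of the lens, 130 mm above the bench; its z axis is the optical axis, pointing out of the lens to the thing viewed
- valve_spring: bystander: steel valve spring standing up, 33 mm diameter, 46 mm tall, origin at centre of its underside
- vee_block: bystander: ground steel vee block, 59 x 78 x 40 mm, origin at centre of its underside
- feeler_gauge: bystander: slim steel feeler gauge, closed, lying flat, about 100 mm long and 10 mm thick, origin at centre of its underside
There are look-alikes about, which are no part of the job. Of the things like the inspection_camera, leave any that is orange; of the rest the larger one is meant. What is shaped like the tappet_c but purple is not meant.

How it is judged:
By the outcome, as a careful person would: the job done as asked, in the order asked, and still so for the second after the job is handed in, while the arm keeps its last pose, push and grip.
It also fails if it takes over 32 s, if anything falls off the work surface, if the arm or the gripper's body presses on something with over 40 N, if the wrist force passes 120 N, or if a joint passes its speed limit or range.

ROBOT

A 6-joint arm with a two-finger parallel gripper is mounted at the origin on a cart in front of the work surface, level with it; the furniture and walls round the work are solid. World frame = base frame: x ahead of the robot, y to its left, z up, the work surface at z = 0. Lengths are in mm, angles in rad, forces in N, time in s.
With the tool pointing down it reaches from about 400 to 925 mm from the base axis. Payload 12.5 kg.
Tool frame: the origin (TCP) lies between the finger pads; the fingertips stand 19 mm ahead of it and the grasp point (between the pads) is the TCP (env.nose_length is the distance from the TCP to the fingertips, in mm); z points along the fingers, y is the line along which they close (so a half turn about z gives the same grasp; the last joint's range is limited). The gripper opens to 95 mm and grips with 3 to 60 N. Pads are 20 mm wide; open, the fingers measure 119 mm over their backs; the gripper's body (75 mm by 180 mm) begins 59 mm behind the grasp point.
Start: joints at [1.135, 0.491, 1.559, -0, 1.092, -0.106], TCP at [202.392, 591.339, 233.661] pointing down, gripper open.
Joint ranges: [-3.1, 3.1], [-0.84, 2.19], [0.05, 2.79], [-1.13, 4.28], [0.06, 2.93], [-2.69, 2.69]. Speed limits (rad/s): [2.22, 2.22, 2.79, 3.14, 3.14, 3.14].

INTERFACE

Orientations are given as [roll, pitch, yaw] about the fixed x, y, z axes, in that order (R = Rz(yaw) Ry(pitch) Rx(roll)).
In Python, from cell import env gives the robot as it stands. The module is installed in compiled form; this text tells all that it offers.
- The arm moves only by the tool drive_tool, never from a script. Its argument "rows" is a list that holds one entry, the list of rows, each a list of 7 numbers: the shift along the tool's x, y, z scaled (see below), then the turn, a rotation vector about the tool's x, y, z scaled (see below), then the opening, from 0 (shut) to 1 (fully open). In form: [[[tx, ty, tz, ax, ay, az, jaw], ...]]. A call has 1 to 5 rows; each row shifts and turns the commanded pose from where the row before left it, along the tool's axes as they then stand; what a row does not reach is not made up. The controller multiplies each number of a shift by 250 mm and each number of a turn by 180 degrees. A row lasts 1/8 s, in which the tool goes at most 62.5 mm and 10.7 degrees, less where a joint would pass 70% of its speed; a pose out of reach is approached as far as the arm can. A call with a number of a shift or a turn outside -1 to 1 is refused whole. A call with a gripper value outside its range is refused whole. The fingers move at their own pace and stop on an object; the grip force is fixed at half the most. Time passes only in rows, so rows that do not move let the fingers close. It gives the time, the measured TCP pose, the force, the opening and the grip force at its end, in the units of the state.
- env.state(): the state, without advancing time (a new reading comes with each control period).
- env.read_camera(name): name is "side" or "top" or "wrist"; returns a dict with "color" (420x560x3 uint8, blue, green, red), "camera_matrix" (3x3 intrinsics, pixels), "k1" (the pictures are not rectified: a ray, as slopes to the right and down, at radius r is drawn at 1 + k1 r^2 times it, then the intrinsics apply), "pose" (4x4, takes a point from camera to world coordinates). Camera axes: x right, y up, looking along -z (the intrinsics and any distortion apply to the point x, -y, -z); pixel columns grow to the right and rows downward; lengths in mm; the calibration is good to about 2 mm. A picture is of the moment at which its call begins. There is no depth.
- env.job_done(): hands the job in; it is judged then, once.
Trained networks look in a picture, given as the dict that the camera call returned (one of the last four; its "shot" number tells which), for a name from the list of things; names that differ only in an ending like _2 or _b are one class to them, and where a whole thing is asked for, a point or a joint stands for the part that bears it (a point fixed in the world has none). Each returns a list of dicts, best first, with "score" (0 to 1); they miss things now and then, are a little off and sometimes report something else, mostly with a low value. They report only what shows in the picture. A call takes as long as a camera call. They do not tell look-alikes from the thing itself.
- env.search_frame(name, picture): "at" ([x, y, z] in mm, in the coordinates of the camera as it stood for that picture, good to about 4 mm: the middle of the surface that is visible of it).
- env.place_of(name, picture): "at" ([x, y, z] in mm, in the coordinates of the camera as it stood for that picture, good to about 4 mm: a listed point, or the origin of a listed thing).
The state is a dict: "t": time; "joints": joint angles; "qvel": joint speeds; "tau": joint torques, N m; "eef_pos": TCP position; "tcp_rot": TCP orientation; "ft_force": force on the tool from outside, world axes, zero at the start; "moment": the same for the moment, N m; "opening": opening from 0.0 (shut) to 1.0 (fully open); "grip_force": force on a finger pad.
Only numpy, scipy, OpenCV 4.12 (cv2) and the standard library are available. Lean on these libraries where they do the work, as an engineer would, in place of code of your own. Each camera call takes 0.05 s, during which the arm holds its last target. There are 200 camera calls.

## Working session

There is one attempt and no reset: what is moved stays moved. The work goes in short steps, Python scripts to look and compute and a tool call to move; the robot and the scene stay as the last step left them, time stands still between calls to the robot, and variables do not carry over. Pictures are saved under pics/ and viewed, at most 10 in all, crops included, and the job is handed in when it is done.

Besides the shell and the picture viewer there is one more tool, called after "Call:" in YAML: its name, and indented under it one key for each argument. drive_tool: Moves the arm, as the interface text tells. Its arguments: {"type":"object","properties":{"rows":{"type":"array","items":{"type":"array","items":{"type":"array","items":{"type":"number","minimum":-1,"maximum":1}}}}},"required":["rows"]}

```bash
mkdir -p pics; cat > h.py <<'E'
import numpy as np, cv2
from cell import env
from scipy.spatial.transform import Rotation as R
def w(p,at): return (np.array(p["pose"])@np.r_[at,1])[:3]
def proj(p,X):
    P=np.linalg.inv(np.array(p["pose"]))@np.r_[X,1]; s=np.array([P[0],-P[1]])/-P[2]
    s=s*(1+p["k1"]*(s@s)); K=np.array(p["camera_matrix"]); return (K@np.r_[s,1])[:2]
def ray(p,uv,z):
    K=np.array(p["camera_matrix"]); d=(np.linalg.inv(K)@np.r_[uv,1])[:2]; s=d.copy()
    for _ in range(20): s=d/(1+p["k1"]*(s@s))
    T=np.array(p["pose"]); v=T[:3,:3]@np.array([s[0],-s[1],-1]); o=T[:3,3]
    return o+v*(z-o[2])/v[2]
E
python3 - <<'E'
from h import *
print(env.state())
for n in ["side","top"]:
    p=env.read_camera(n); cv2.imwrite(f"pics/{n}0.png",p["color"])
    print(n,np.array(p["pose"]).round(2).tolist(),p["camera_matrix"],p["k1"])
    for o in ["follower_rack","tappet_a","marker_pin","inspection_camera","camera_lens","valve_spring","vee_block","feeler_gauge"]:
        for r in env.place_of(o,p)[:5]:
            X=w(p,r["at"]); print(o,round(r["score"],2),X.round(0),proj(p,X).round(0))
E
```

```text
{'t': 0.0, 'joints': array([ 1.13538304e+00,  4.91548729e-01,  1.55948107e+00, -5.64975676e-05,
        1.09170912e+00, -1.05620316e-01]), 'qvel': array([-0.00041702,  0.00080836, -0.00195325,  0.00073207, -0.00143342,
        0.00191331]), 'tau': array([ 2.09457801e-03, -6.12650442e+01, -2.58174706e+01,  6.93418575e-02,
        4.83240956e-02, -8.76527156e-05]), 'eef_pos': array([202.30437057, 591.09676099, 233.05758246]), 'tcp_rot': array([-3.14044750e+00, -7.10159484e-05,  2.81182571e+00]), 'ft_force': array([0.40267186, 0.36975567, 0.19589333]), 'moment': array([-0.00735621,  0.0174683 , -0.00578544]), 'grip_force': 0.0, 'opening': 1.004579966508077}
side [[-0.85, -0.4, 0.34, 926.02], [0.52, -0.67, 0.53, 450.24], [0.02, 0.63, 0.78, 901.22], [0.0, 0.0, 0.0, 1.0]] [[417.34902429   0.         279.05801708]
 [  0.         417.34902429 210.55731656]
 [  0.           0.           1.        ]] 0.008283289957072353
follower_rack 0.68 [525. -27.  -2.] [309. 246.]
follower_rack 0.16 [488.  59.  19.] [341. 260.]
tappet_a 0.64 [544. -29.  13.] [302. 245.]
tappet_a 0.49 [655. -86.  -1.] [254.
[... 954 characters left out ...]
[ 548. -113.   11.] [282. 216.]
tappet_a 0.64 [547.  60.  15.] [215. 215.]
tappet_a 0.59 [649. -89.   0.] [273. 178.]
marker_pin 0.56 [489.  59.  19.] [215. 237.]
inspection_camera 0.93 [ 551. -282.   -2.] [346. 215.]
inspection_camera 0.85 [ 504. -449.    0.] [410. 233.]
inspection_camera 0.59 [404. 227.   0.] [151. 270.]
camera_lens 0.86 [ 549. -273.  130.] [350. 210.]
camera_lens 0.82 [ 499. -452.   83.] [420. 233.]
camera_lens 0.75 [395. 230. 129.] [135. 275.]
valve_spring 0.53 [736.  93.  -2.] [206. 146.]
vee_block 0.76 [739. -34.   5.] [253. 144.]
vee_block 0.72 [523. -29.  -2.] [250. 225.]
vee_block 0.22 [ 552. -282.   -3.] [346. 215.]
feeler_gauge 0.66 [ 732. -154.    1.] [297. 147.]
```

```bash
python3 - <<'E'
import cv2,numpy as np
s=cv2.imread("pics/side0.png")
t=cv2.imread("pics/top0.png")
cv2.imwrite("pics/side_c.png",cv2.resize(s[100:350,180:500],None,fx=2.4,fy=2.4,interpolation=2))
cv2.imwrite("pics/top_c.png",cv2.resize(t[110:310,100:450],None,fx=2.25,fy=2.25,interpolation=2))
E
```

```text
(no output)
```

View pics/side_c.png

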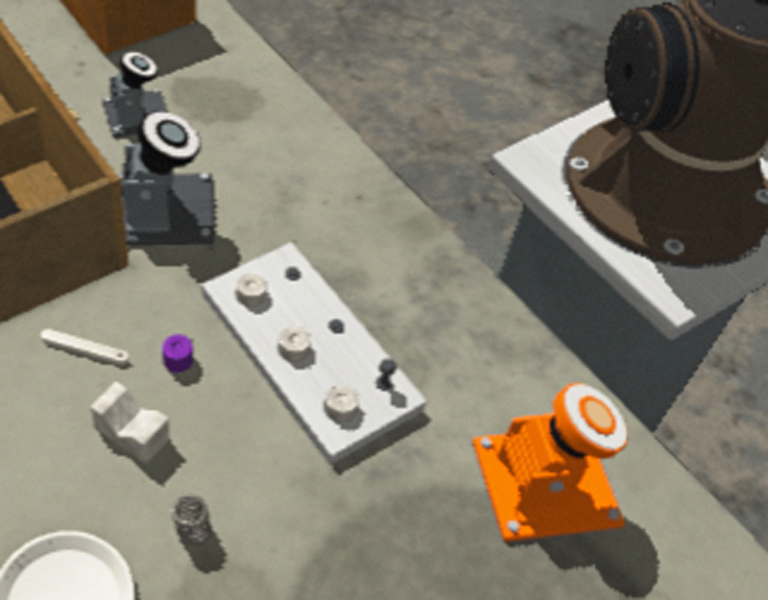

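View pics/top_c.png

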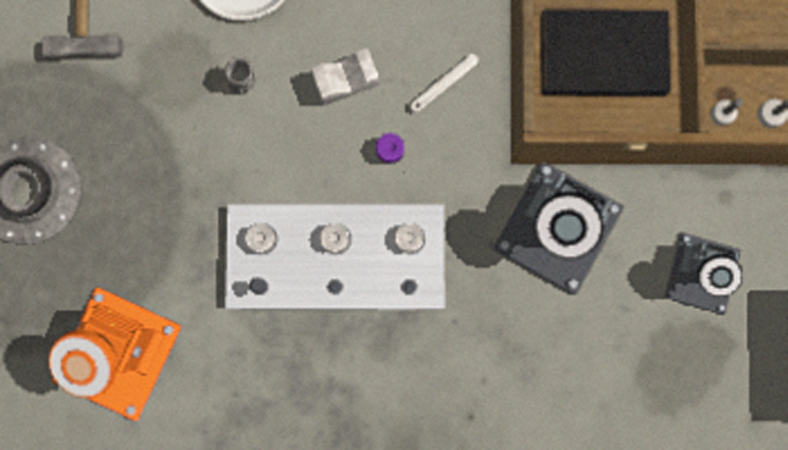

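The large dark camera (side crop 165,190; top crop 565,230) fits. The orange one is excluded by colour, and the dark one at top crop (715,275) is smaller. The tall pin stands in front of the leftmost follower (top crop 258,238; pin 250,287), which is tappet_a. Next is an enlarged confirmation and a ring fit for the lean.

```bash
cat > fit.py <<'E'
from h import *
from scipy.optimize import least_squares
ps=[env.read_camera("side"),env.read_camera("top")]
win=[(216,270,138,195),(325,375,178,240)]
cs=[]
for p,(a,b,c,d) in zip(ps,win):
    g=p["color"][c:d,a:b].min(2); m=(g>165).astype(np.uint8)
    n,l,st,_=cv2.connectedComponentsWithStats(m); i=1+st[1:,4].argmax()
    ct=max(cv2.findContours((l==i).astype(np.uint8),cv2.RETR_EXTERNAL,cv2.CHAIN_APPROX_NONE)[0],key=len)[:,0]
    e=cv2.fitEllipse(ct); print("ell",np.array(e[0])+[a,c],e[1:],st[i])
    cs.append(cv2.convexHull(ct)[:,0]+np.array([a,c]))
t=np.linspace(0,2*np.pi,120)
def circ(v,tilt=np.radians(25),r=36.5):
    ax=np.array([np.sin(tilt)*np.cos(v[3]),np.sin(tilt)*np.sin(v[3]),np.cos(tilt)])
    u=np.cross(ax,[0,0,1]);u/=np.linalg.norm(u);q=np.cross(ax,u)
    return v[:3]+r*(np.outer(np.cos(t),u)+np.outer(np.sin(t),q))
def res(v):
    o=[]
    for p,c in zip(ps,cs):
        pts=np.array([proj(p,X) for X in circ(v)]).astype(np.float32).reshape(-1,1,2)
        o+=[cv2.pointPolygonTest(pts,(float(x),float(y)),True) for x,y in c]
    return o
for a0 in np.arange(0,6.3,1.05):
    s=least_squares(res,[549,-277,130,a0],x_scale=[5,5,5,.3],diff_step=1e-4); print(s.x.round(3),np.degrees(s.x[3])%360,s.cost)
E
python3 fit.py
python3 - <<'E'
import cv2,numpy as np
s=cv2.imread("pics/side0.png");t=cv2.imread("pics/top0.png")
f=lambda i,x,y:cv2.resize(i[y-32:y+33,x-42:x+43],(400,300),interpolation=2)
cv2.imwrite("pics/m.png",np.vstack([np.hstack([f(s,250,175),f(t,348,212)]),np.hstack([f(s,325,262),f(t,216,225)])]))
E
```

```text
ell [251.11589432 155.45524406] ((14.964412689208984, 23.515132904052734), 119.87825775146484) [ 24   9  23  18 176]
ell [352.4683075  210.26322556] ((25.24199676513672, 26.81812286376953), 93.13972473144531) [ 14  20  28  26 332]
[ 5.51803e+02 -2.81572e+02  1.23535e+02 -1.40000e-02] 359.1882246617887 69.23066146498874
[ 5.51905e+02 -2.81298e+02  1.24221e+02 -2.13000e-01] 347.79569085249193 66.88453370870168
[ 549.987 -279.997  127.131    3.095] 177.33787994019804 44.998887381701735
[ 549.993 -280.021  127.157    3.121] 178.80069642966848 45.03902898508117
[ 549.982 -279.988  127.141    3.096] 177.38709946994868 44.99882887246948
[ 551.907 -281.284  124.242    6.07 ] 347.7754680871095 66.88448103461792
```

View pics/m.png

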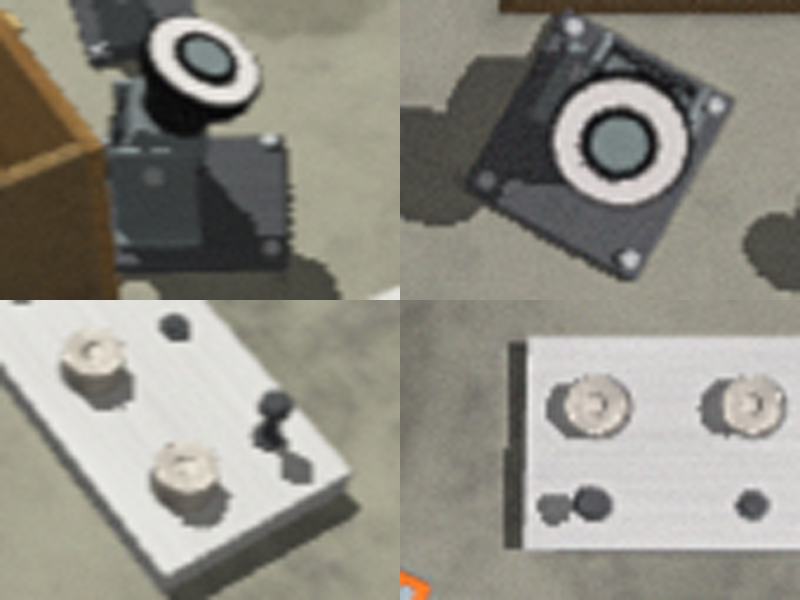

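Confirmed: the pin head (montage 275,405) stands in front of the near follower. The large dark camera's ring is seen at (205,60) in the side view and (620,140) in the top view. Its major axis tilts 30° in the side view, so the lens leans toward azimuth ≈152°, in line with the plate edges.

```bash
cat >> h.py <<'E'
def plan(pos,rot,n,jaw=.65):
    s=env.state(); p=np.array(s["eef_pos"]); r=R.from_euler("xyz",s["tcp_rot"]); 
    w=(rot*r.inv()).as_rotvec()
    print("now",p.round(1),s["tcp_rot"].round(3),"t",round(s["t"],2),"turn",np.degrees(w).round(1),"move",(pos-p).round(1),"per row mm",round(np.linalg.norm(pos-p)/n,1),"deg",round(np.degrees(np.linalg.norm(w))/n,1))
    for i in range(n):
        rc=R.from_rotvec(w*(i/n))*r; d=rc.inv().apply((np.array(pos)-p)/n)/250; a=r.inv().apply(w)/n/np.pi
        print([float(x) for x in np.r_[d,a,jaw].round(4)])
DOWN=R.from_euler("xyz",[np.pi,0,np.pi])
E
python3 -c "
from h import *
plan(np.array([546,60,233]),DOWN,15)"
```

```text
now [202.4 591.3 233.7] [ 3.141 -0.     2.812] t 1.0 turn [-0.   0.  18.9] move [ 343.6 -531.3   -0.7] per row mm 42.2 deg 1.3
[-0.1326, -0.1044, 0.0002, 0.0, 0.0, -0.007, 0.65]
[-0.1302, -0.1073, 0.0002, 0.0, 0.0, -0.007, 0.65]
[-0.1279, -0.1101, 0.0002, 0.0, 0.0, -0.007, 0.65]
[-0.1254, -0.1129, 0.0002, 0.0, 0.0, -0.007, 0.65]
[-0.1229, -0.1156, 0.0002, 0.0, 0.0, -0.007, 0.65]
[-0.1203, -0.1183, 0.0002, 0.0, 0.0, -0.007, 0.65]
[-0.1177, -0.1209, 0.0002, 0.0, 0.0, -0.007, 0.65]
[-0.115, -0.1235, 0.0002, 0.0, 0.0, -0.007, 0.65]
[-0.1123, -0.126, 0.0002, 0.0, 0.0, -0.007, 0.65]
[-0.1095, -0.1284, 0.0002, 0.0, 0.0, -0.007, 0.65]
[-0.1066, -0.1308, 0.0002, 0.0, 0.0, -0.007, 0.65]
[-0.1037, -0.1331, 0.0002, 0.0, 0.0, -0.007, 0.65]
[-0.1008, -0.1353, 0.0002, 0.0, 0.0, -0.007, 0.65]
[-0.0978, -0.1375, 0.0002, 0.0, 0.0, -0.007, 0.65]
[-0.0947, -0.1396, 0.0002, 0.0, 0.0, -0.007, 0.65]
```

Call:
drive_tool:
  rows:
    - [[-0.133,-0.104,0,0,0,-0.007,0.65],[-0.13,-0.107,0,0,0,-0.007,0.65],[-0.128,-0.11,0,0,0,-0.007,0.65],[-0.125,-0.113,0,0,0,-0.007,0.65],[-0.123,-0.116,0,0,0,-0.007,0.65]]

```text
t: 1.62
eef_pos: [317.6, 413.2, 233.8]
tcp_rot: [3.141, 0.0, 2.923]
ft_force: [0.7, 0.5, 0.9]
opening: 0.649
grip_force: 0.0
```

Call:
drive_tool:
  rows:
    - [[-0.12,-0.118,0,0,0,-0.007,0.65],[-0.118,-0.121,0,0,0,-0.007,0.65],[-0.115,-0.123,0,0,0,-0.007,0.65],[-0.112,-0.126,0,0,0,-0.007,0.65],[-0.11,-0.128,0,0,0,-0.007,0.65]]

```text
t: 2.25
eef_pos: [432.3, 236.2, 233.8]
tcp_rot: [3.141, 0.0, 3.032]
ft_force: [0.8, 0.3, 0.4]
opening: 0.651
grip_force: 0.0
```

Call:
drive_tool:
  rows:
    - [[-0.107,-0.131,0,0,0,-0.007,0.65],[-0.104,-0.133,0,0,0,-0.007,0.65],[-0.101,-0.135,0,0,0,-0.007,0.65],[-0.098,-0.137,0,0,0,-0.007,0.65],[-0.095,-0.14,0,0,0,-0.007,0.65]]

```text
t: 2.88
eef_pos: [547.2, 59.1, 233.7]
tcp_rot: [3.141, 0.0, -3.141]
ft_force: [-0.2, 0.6, 0.3]
opening: 0.652
grip_force: 0.0
```

```bash
python3 - <<'E'
from h import *
p=env.read_camera("wrist"); cv2.imwrite("pics/w1.png",p["color"])
print(np.array(p["pose"]).round(2).tolist(),p["camera_matrix"].round(1).tolist(),p["k1"])
for o in ["tappet_a","marker_pin","follower_rack"]:
    for r in env.place_of(o,p)[:4]:
        X=w(p,r["at"]); print(o,round(r["score"],2),X.round(1),proj(p,X).round(0))
plan(np.array([546,60,233]),DOWN,1)
E
```

```text
[[-0.0, -0.96, -0.29, 463.89], [1.0, -0.0, 0.0, 58.65], [-0.0, -0.29, 0.96, 383.98], [0.0, 0.0, 0.0, 1.0]] [[337.1, 0.0, 279.1], [0.0, 337.1, 206.8], [0.0, 0.0, 1.0]] -0.07264627375145286
tappet_a 0.91 [544.  -27.6   9.1] [203. 178.]
tappet_a 0.73 [ 541.9 -109.4   16.3] [130. 178.]
tappet_a 0.72 [649.3 -85.3   3. ] [164. 260.]
tappet_a 0.59 [545.4  55.2   8.1] [276. 179.]
marker_pin 0.64 [483.9  57.9  20.8] [278. 125.]
follower_rack 0.84 [522.2 -28.7  -2. ] [203. 158.]
now [546.4  60.  233.4] [ 3.141 -0.     3.14 ] t 3.08 turn [-0.  -0.   0.1] move [-0.4 -0.  -0.4] per row mm 0.6 deg 0.1
[0.0017, -0.0001, 0.0016, 0.0001, -0.0002, -0.0005, 0.65]
```

View pics/w1.png

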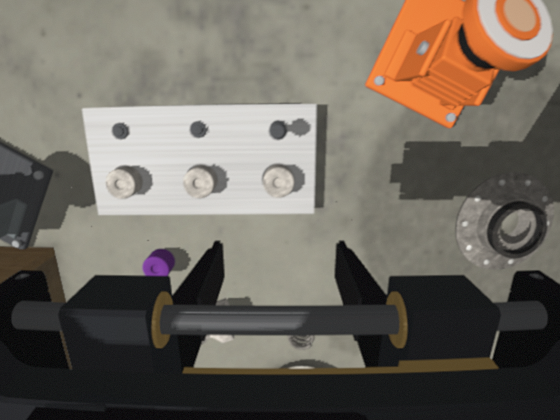

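```bash
python3 - <<'E'
from h import *
for n,uv in [("wrist",(278,179)),("top",(214.8,215.3)),("side",(322.7,265.3))]:
    p=env.read_camera(n); print(n,ray(p,np.array(uv,float),38).round(1))
    if n=="wrist":
        print([ray(p,np.array(u,float),20).round(1) for u in [(84,107),(318,103),(315,214),(98,214)]])
plan(np.array([546,58,95]),DOWN,4)
E
```

```text
wrist [537.6  58.4  38. ]
[array([ 462. , -148.6,   20. ]), array([460.9, 100. ,  20. ]), array([582.1, 100.2,  20. ]), array([ 582. , -150.7,   20. ])]
top [544.4  58.1  38. ]
side [544.8  57.9  38. ]
now [546.   61.2 233.7] [ 3.141 -0.    -3.141] t 3.23 turn [-0. -0. -0.] move [  -0.    -3.2 -138.7] per row mm 34.7 deg 0.0
[0.0, -0.0032, 0.1387, 0.0, -0.0, 0.0001, 0.65]
[0.0, -0.0032, 0.1387, 0.0, -0.0, 0.0001, 0.65]
[0.0, -0.0032, 0.1387, 0.0, -0.0, 0.0001, 0.65]
[0.0, -0.0032, 0.1387, 0.0, -0.0, 0.0001, 0.65]
```

Call:
drive_tool:
  rows:
    - [[0.003,-0.003,0.139,0,0,0,0.65],[0.003,-0.003,0.139,0,0,0,0.65],[0.003,-0.003,0.139,0,0,0,0.65],[0.003,-0.003,0.139,0,0,0,0.65]]

```text
t: 3.72
eef_pos: [543.2, 58.4, 93.9]
tcp_rot: [3.141, 0.001, -3.14]
ft_force: [-0.3, 0.5, 0.2]
opening: 0.65
grip_force: 0.0
```

```bash
python3 - <<'E'
from h import *
p=env.read_camera("wrist"); c=p["color"].copy()
for x in (538,543):
    for a in np.linspace(0,6.28,60):
        u=proj(p,[x+16.5*np.cos(a),58.5+16.5*np.sin(a),38]); cv2.circle(c,tuple(int(v) for v in u.round()),0,(0,0,255) if x==538 else (0,255,0),-1)
cv2.imwrite("pics/w2.png",cv2.resize(c[60:300,150:420],None,fx=2.4,fy=2.4)); print(np.array(p["pose"])[:3,3])
plan(np.array([543,58.5,43]),DOWN,3)
E
```

```text
[459.81441598  57.86875043 244.12360595]
now [541.4  58.3  90.1] [ 3.141 -0.005 -3.14 ] t 3.77 turn [-0.  -0.3 -0.1] move [  1.6   0.2 -47.1] per row mm 15.7 deg 0.1
[-0.0025, 0.0003, 0.0628, 0.0, -0.0005, 0.0001, 0.65]
[-0.0024, 0.0003, 0.0628, 0.0, -0.0005, 0.0001, 0.65]
[-0.0023, 0.0003, 0.0628, 0.0, -0.0005, 0.0001, 0.65]
```

View pics/w2.png

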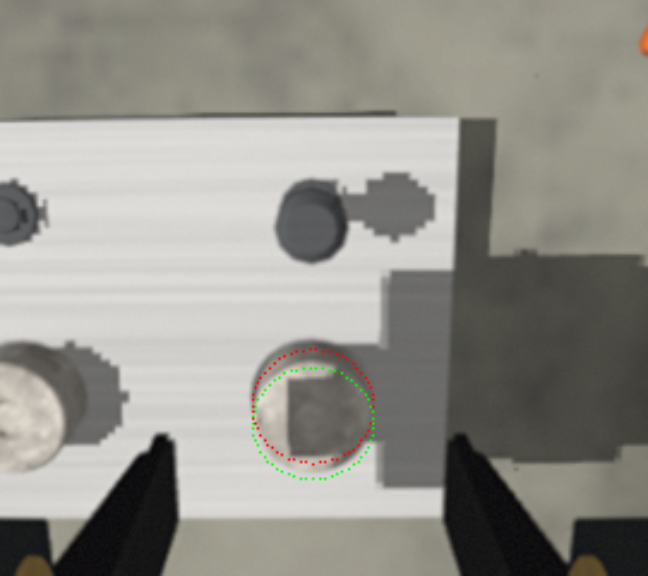

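The follower's top face is centred at about (313,412) in the crop, between the jaws. I'll descend at x≈542, y≈58.5.

Call:
drive_tool:
  rows:
    - [[-0.001,0,0.063,0,-0.001,0,0.65],[-0.001,0,0.063,0,0,0,0.65],[0,0,0.06,0,0,0,0.65],[0,0,0,0,0,0,0.65]]

```text
t: 4.28
eef_pos: [543.7, 57.6, 47.3]
tcp_rot: [3.141, 0.002, -3.141]
ft_force: [0.0, -0.2, -0.3]
opening: 0.651
grip_force: 0.0
```

```bash
python3 - <<'E'
from h import *
plan(np.array([542,58.5,43]),DOWN,1)
E
```

```text
now [543.7  57.6  47.3] [ 3.141e+00  2.000e-03 -3.141e+00] t 4.28 turn [-0.   0.1 -0. ] move [-1.7  0.9 -4.3] per row mm 4.8 deg 0.1
[0.0068, 0.0037, 0.0174, 0.0, 0.0005, 0.0001, 0.65]
```

Call:
drive_tool:
  rows:
    - [[0.006,0.003,0.018,0,0,0,0.65],[0,0,0,0,0,0,0.5],[0,0,0,0,0,0,0.3],[0,0,0,0,0,0,0.2],[0,0,0,0,0,0,0.2]]

```text
t: 4.9
eef_pos: [542.7, 58.2, 43.8]
tcp_rot: [3.141, 0.004, 3.142]
ft_force: [0.3, 0.1, 2.2]
opening: 0.331
grip_force: 30.0
```

Call:
drive_tool:
  rows:
    - [[0,0,0,0,0,0,0.2],[0,0,0,0,0,0,0.2]]

```text
t: 5.15
eef_pos: [542.7, 58.2, 43.8]
tcp_rot: [3.141, 0.003, -3.142]
ft_force: [0.1, 0.6, 3.5]
opening: 0.335
grip_force: 30.0
```

Call:
drive_tool:
  rows:
    - [[0,0,-0.03,0,0,0,0.2],[0,0,-0.06,0,0,0,0.2],[0,0,-0.14,0,0,0,0.2],[0,0,-0.2,0,0,0,0.2],[0,0,-0.2,0,0,0,0.2]]

```text
t: 5.78
eef_pos: [541.8, 58.1, 203.6]
tcp_rot: [3.142, 0.003, -3.142]
ft_force: [0.6, 1.2, -1.0]
opening: 0.336
grip_force: 30.0
```

Call:
drive_tool:
  rows:
    - [[0,-0.15,-0.15,0,0,0,0.2],[0,-0.2,-0.13,0,0,0,0.2],[0,-0.2,-0.1,0,0,0,0.2],[0,-0.1,0,0,0,0,0.2],[0,0,0,0,0,0,0.2]]

```text
t: 6.4
eef_pos: [541.4, -105.7, 297.1]
tcp_rot: [-3.141, 0.004, 3.139]
ft_force: [-0.3, 0.6, -1.0]
opening: 0.337
grip_force: 30.0
```

```bash
python3 - <<'E'
from h import *
s=env.state(); print(s["eef_pos"],s["opening"],s["ft_force"],s["joints"].round(2))
p=env.read_camera("wrist"); cv2.imwrite("pics/w3.png",p["color"]); import pickle
pickle.dump({k:p[k] for k in("color","camera_matrix","k1","pose")},open("w3.pkl","wb"))
for o in ["camera_lens","inspection_camera","tappet_a"]:
    for r in env.place_of(o,p)[:4]:
        X=w(p,r["at"]); print(o,round(r["score"],2),X.round(1),proj(p,X).round(0))
E
```

```text
[ 541.3684016  -105.71969135  297.05823569] 0.3369941973559719 [-0.33030411  0.61944446 -1.01375856] [-0.31  0.32  1.66  0.    1.16 -1.88]
camera_lens 0.6 [ 546.  -280.7  129.3] [104. 198.]
inspection_camera 0.84 [ 549.3 -277.2   -3.7] [155. 174.]
inspection_camera 0.81 [ 494.  -449.1   -7.1] [ 32. 136.]
inspection_camera 0.77 [402.5 231.2  -1.4] [538.  65.]
tappet_a 0.96 [ 545.2 -108.4   12.3] [278. 173.]
tappet_a 0.92 [ 542.1 -106.6  262.6] [278. 251.]
tappet_a 0.71 [546.4 -29.8   9.8] [337. 174.]
tappet_a 0.51 [486.5  56.8  16.9] [408. 128.]
```

View pics/w3.png

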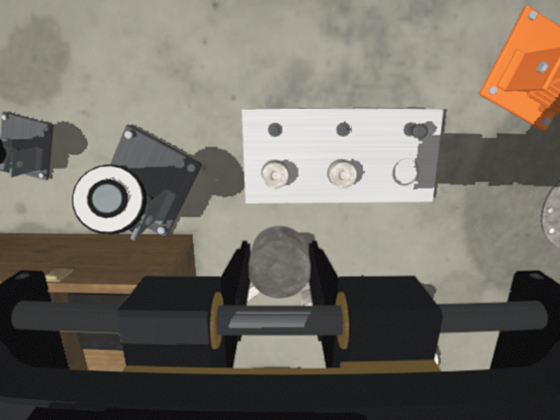

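The follower is held, with its cam face at (279,262) in the wrist view. The other two are still in their pockets. The target ring is at (108,199), and I'm now fitting its pose across the three views.

```bash
cat > fit2.py <<'E'
from h import *
import pickle
from scipy.optimize import least_squares
ps=[env.read_camera("side"),env.read_camera("top"),pickle.load(open("w3.pkl","rb"))]
win=[(216,270,138,195),(325,380,178,240),(60,155,155,245)]
cs=[]
for p,(a,b,c,d) in zip(ps,win):
    g=cv2.resize(p["color"][c:d,a:b].min(2),None,fx=4,fy=4,interpolation=cv2.INTER_LINEAR); m=(g>140).astype(np.uint8)
    n,l,st,_=cv2.connectedComponentsWithStats(m); i=1+st[1:,4].argmax()
    ct=max(cv2.findContours((l==i).astype(np.uint8),cv2.RETR_EXTERNAL,cv2.CHAIN_APPROX_NONE)[0],key=len)[:,0]
    h=(cv2.convexHull(ct)[:,0]+.5)/4-.5+np.array([a,c])
    # resample hull evenly
    q=np.vstack([h,h[:1]]);L=np.r_[0,np.cumsum(np.linalg.norm(np.diff(q,axis=0),axis=1))];ss=np.linspace(0,L[-1],60,endpoint=False)
    cs.append(np.c_[np.interp(ss,L,q[:,0]),np.interp(ss,L,q[:,1])]); print(cv2.fitEllipse(cs[-1].astype(np.float32)))
t=np.linspace(0,2*np.pi,120)
def circ(v):
    T,r=v[4],v[5]; ax=np.array([np.sin(T)*np.cos(v[3]),np.sin(T)*np.sin(v[3]),np.cos(T)])
    u=np.cross(ax,[0,0,1]);u/=np.linalg.norm(u);q=np.cross(ax,u)
    return v[:3]+r*(np.outer(np.cos(t),u)+np.outer(np.sin(t),q))
def res(v,sh=None):
    o=[]
    for k,(p,c) in enumerate(zip(ps,cs)):
        pts=np.array([proj(p,X) for X in circ(v)]).astype(np.float32).reshape(-1,1,2)
        o+=[cv2.pointPolygonTest(pts,(float(x),float(y)),True) for x,y in c]
    return o
for a0 in (1.,2.66,4.2,5.8):
  for free in (0,1):
    f=(lambda v:res(np.r_[v,.4363,36])) if not free else res
    x0=[549,-279,130,a0]+([.4363,36] if free else [])
    s=least_squares(f,x0,x_scale=[5,5,5,.3,.1,1][:len(x0)],diff_step=1e-3); r=np.array(s.fun).reshape(3,-1)
    print(a0,s.x.round(3),np.degrees(s.x[3:5]).round(1),round(s.cost,1),(r**2).mean(1).round(2))
p=ps[2]
P=[ray(p,np.array(u,float),10) for u in [(128,125),(200,162),(165,237)]]; print(P)
for a,b in((0,1),(1,2)): d=P[b]-P[a]; print(np.linalg.norm(d),np.degrees(np.arctan2(d[1],d[0])))
E
python3 fit2.py
```

```text
((255.79930114746094, 156.38714599609375), (25.21649742126465, 39.26988983154297), 143.135498046875)
((365.500244140625, 208.31187438964844), (31.568784713745117, 69.14131927490234), 173.54217529296875)
((107.11209106445312, 198.5287628173828), (65.0415267944336, 68.64547729492188), 78.90422821044922)
1.0 [ 550.907 -293.29   107.631    1.682] [96.4] 6446.2 [ 47.22 154.4   13.25]
1.0 [ 5.53797e+02 -3.16827e+02  7.57190e+01 -9.12000e-01  5.15000e-01
  6.23920e+01] [-52.3  29.5] 5030.6 [56.7  33.65 77.34]
2.66 [ 550.937 -293.393  107.455    1.684] [96.5] 6446.2 [ 47.51 154.09  13.27]
2.66 [ 5.53795e+02 -3.16796e+02  7.57540e+01  2.22900e+00 -5.15000e-01
  6.23430e+01] [127.7 -29.5] 5030.6 [56.73 33.67 77.29]
4.2 [ 550.875 -293.373  107.538    1.719] [98.5] 6446.2 [ 47.56 153.88  13.43]
4.2 [ 5.53859e+02 -3.16718e+02  7.58030e+01  5.37600e+00  5.13000e-01
  6.22040e+01] [308.   29.4] 5030.8 [56.66 33.95 77.08]
5.8 [ 550.942 -293.394  107.439    7.964] [456.3] 6446.2 [ 47.51 154.13  13.24]
5.8 [ 5.53858e+02 -3.16686e+02  7.58470e+01  5.37600e+00  5.13000e-01
  6.21870e+01] [308.   29.4] 5030.8 [56.66 33.97 77.06]
[array([ 481.69346798, -300.60505178,   10.        ]), array([ 530.50946905, -210.00461261,   10.        ]), array([ 636.32472535, -267.29199431,   10.        ])]
102.91472945288119 61.6839753494066
120.32752207159173 -28.43069645475103
```

```bash
sed -i 's/^win=.*/ps[0]["color"]=cv2.imread("pics\/side0.png");ps[1]["color"]=cv2.imread("pics\/top0.png")\nwin=[(232,270,140,172),(335,375,190,230),(60,155,155,245)]/; s/m=(g>140)/m=(g>160)/; s/^for a0 in.*/for a0 in (1.,2.66,5.8):/' fit2.py; python3 fit2.py
```

```text
((251.1618194580078, 155.36582946777344), (15.895166397094727, 24.13999366760254), 119.14256286621094)
((352.38037109375, 210.28831481933594), (26.06302833557129, 27.46661949157715), 95.7183609008789)
((107.1182861328125, 198.5355987548828), (64.62454986572266, 68.13407897949219), 78.84687805175781)
1.0 [ 550.548 -282.047  120.108    0.996] [57.1] 565.4 [12.37  1.78  4.7 ]
1.0 [ 5.48040e+02 -2.80512e+02  1.24454e+02  2.58500e+00  4.27000e-01
  3.28630e+01] [148.1  24.4] 28.9 [0.31 0.5  0.15]
2.66 [ 548.288 -282.492  121.614    3.1  ] [177.6] 192.9 [1.49 2.49 2.45]
2.66 [ 5.48040e+02 -2.80511e+02  1.24455e+02  2.58500e+00  4.27000e-01
  3.28620e+01] [148.1  24.4] 28.9 [0.31 0.5  0.15]
5.8 [ 550.553 -282.058  120.094    7.282] [417.2] 565.4 [12.38  1.78  4.69]
5.8 [ 5.48039e+02 -2.80506e+02  1.24465e+02  5.72600e+00 -4.26000e-01
  3.28580e+01] [328.1 -24.4] 28.9 [0.31 0.5  0.15]
[array([ 481.69346798, -300.60505178,   10.        ]), array([ 530.50946905, -210.00461261,   10.        ]), array([ 636.32472535, -267.29199431,   10.        ])]
102.91472945288119 61.6839753494066
120.32752207159173 -28.43069645475103
```

```bash
cat > tgt.py <<'E'
from h import *
az,ti=np.radians([151,25]); AX=np.array([np.sin(ti)*np.cos(az),np.sin(ti)*np.sin(az),np.cos(ti)])
LENS=np.array([546.3,-279,130]); OFF=np.array([0.,0,31.5])
q=R.align_vectors([-AX],[[0,0,-1]])[0]; ROT=q*DOWN
E
python3 - <<'E'
from tgt import *
import pickle
p=pickle.load(open("w3.pkl","rb")); X=ray(p,np.array([279,262.]),265.5); print("face",X,"radius px",[proj(p,X+np.array(d))-proj(p,X) for d in ((16.5,0,0),(0,16.5,0))])
print((-AX),ROT.apply([0,0,1]))
plan(LENS+100*AX-ROT.apply(OFF),ROT,8,.2)
g=cv2.cvtColor(p["color"],cv2.COLOR_BGR2GRAY)[215:310,230:330]; cv2.imwrite("pics/face.png",cv2.resize(p["color"][215:310,230:330],None,fx=6,fy=6))
E
```

```text
face [ 547.74196822 -106.25147328  265.5       ] radius px [array([ 0.05522501, 24.42087856]), array([27.74839518, -0.06455158])]
[ 0.36963026 -0.2048894  -0.90630779] [ 0.36963026 -0.2048894  -0.90630779]
now [ 541.9 -103.7  296.1] [ 3.141e+00  3.000e-03 -3.141e+00] t 6.8 turn [-12.1 -21.7  -0.1] move [ -44.2 -148.4  -46.9] per row mm 20.2 deg 3.1
[0.0222, -0.0742, 0.0234, 0.0084, -0.0151, 0.0, 0.2]
[0.0233, -0.0736, 0.0242, 0.0084, -0.0151, 0.0, 0.2]
[0.0245, -0.0729, 0.0251, 0.0084, -0.0151, 0.0, 0.2]
[0.0257, -0.0722, 0.0258, 0.0084, -0.0151, 0.0, 0.2]
[0.0269, -0.0715, 0.0265, 0.0084, -0.0151, 0.0, 0.2]
[0.0282, -0.0708, 0.027, 0.0084, -0.0151, 0.0, 0.2]
[0.0295, -0.0701, 0.0275, 0.0084, -0.0151, 0.0, 0.2]
[0.0308, -0.0694, 0.028, 0.0084, -0.0151, 0.0, 0.2]
```

View pics/face.png

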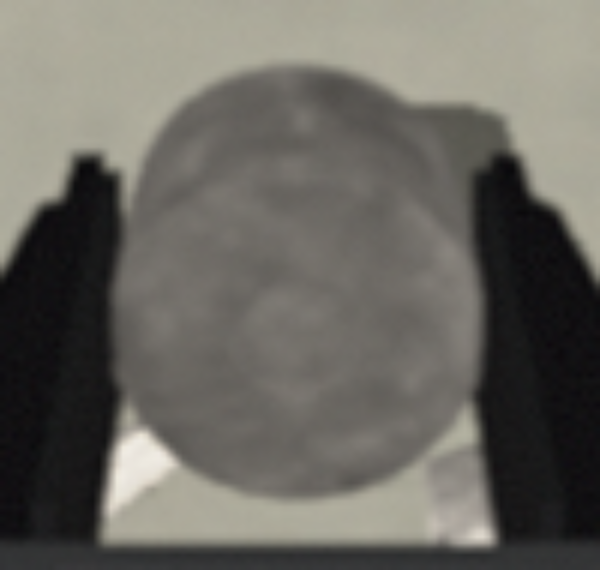

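```bash
python3 - <<'E'
from tgt import *
import pickle
from scipy.optimize import least_squares
p=pickle.load(open("w3.pkl","rb")); a=np.linspace(0,2*np.pi,90)
def ob(v):
    c=lambda z:np.array([proj(p,[v[0]+16.5*np.cos(t),v[1]+16.5*np.sin(t),z]) for t in a])
    T=c(v[2]+26);B=c(v[2]); return np.array([T[:,0].min(),T[:,0].max(),T[:,1].max(),B[:,1].min()])
m=np.array([230+114/6,230+483/6,215+497/6,215+65/6])-.4
s=least_squares(lambda v:ob(v)-m,[542,-105,265],diff_step=1e-4);print(s.x,s.fun,np.array(p["pose"])[:3,3])
E
```

```text
[ 543.68875277 -106.03348857  258.2866591 ] [ 0.08778197 -0.08776201  0.07706062 -0.08254755] [ 457.52606951 -105.85456787  446.97584626]
```

Call:
drive_tool:
  rows:
    - [[0.022,-0.074,0.023,0.008,-0.015,0,0.2],[0.023,-0.074,0.024,0.008,-0.015,0,0.2],[0.025,-0.073,0.025,0.008,-0.015,0,0.2],[0.026,-0.072,0.026,0.009,-0.015,0,0.2],[0.027,-0.072,0.026,0.009,-0.015,0,0.2]]

```text
t: 7.42
eef_pos: [513.9, -197.3, 266.7]
tcp_rot: [-3.006, 0.24, -3.125]
ft_force: [0.6, 0.6, -1.8]
opening: 0.334
grip_force: 30.0
```

Call:
drive_tool:
  rows:
    - [[0.028,-0.071,0.02,0.008,-0.015,0,0.2],[0.03,-0.07,0.02,0.008,-0.015,0,0.2],[0.031,-0.069,0.01,0.008,-0.015,0,0.2],[0,0,0,0,0,0,0.2]]

```text
t: 7.92
eef_pos: [494.3, -251.6, 256.5]
tcp_rot: [-2.925, 0.376, -3.102]
ft_force: [-0.4, 0.3, -0.9]
opening: 0.333
grip_force: 30.0
```

```bash
python3 - <<'E'
from tgt import *
plan(LENS+100*AX-ROT.apply(OFF),ROT,2,.2)
print(env.state()["joints"].round(2),env.state()["opening"])
c=[]
for n in ("wrist","side"):
    p=env.read_camera(n)
    for o in ("camera_lens","tappet_a"):
        for r in env.place_of(o,p)[:5]:
            X=w(p,r["at"]); print(n,o,round(r["score"],2),X.round(1),"ax/lat",((X-LENS)@AX).round(1),(X-LENS-AX*((X-LENS)@AX)).round(1))
    im=p["color"].copy()
    for k,(C,r) in enumerate([(LENS-6*AX,33),(LENS+100*AX,16.5)]):
        for t in np.linspace(0,6.28,50):
            u=np.cross(AX,[0,0,1]);u/=np.linalg.norm(u); cv2.circle(im,tuple(int(v) for v in proj(p,C+r*(u*np.cos(t)+np.cross(AX,u)*np.sin(t))).round()),0,(0,0,255) if k else (0,255,0),-1)
    x,y=proj(p,LENS+50*AX).astype(int); h=60 if n=="side" else 100
    x=np.clip(x,h,559-h);y=np.clip(y,h,419-h)
    c.append(cv2.resize(im[y-h:y+h,x-h:x+h],(400,400),interpolation=2))
cv2.imwrite("pics/chk.png",np.hstack(c))
E
```

```text
now [ 494.3 -251.6  256.5] [-2.925  0.376 -3.102] t 7.92 turn [-0.3 -0.1  0. ] move [ 3.4 -0.5 -7.3] per row mm 4.0 deg 0.2
[-0.001, 0.0022, 0.016, 0.0007, -0.0004, -0.0003, 0.2]
[-0.001, 0.0023, 0.016, 0.0007, -0.0004, -0.0003, 0.2]
[-0.61  0.24  1.97  0.1   0.5  -2.26] 0.33329841738607074
wrist camera_lens 0.88 [ 495.5 -448.2   87.3] ax/lat -54.6 [ -71.  -158.     6.8]
wrist camera_lens 0.71 [ 548.2 -281.5  131. ] ax/lat -0.3 [ 1.8 -2.4  1.3]
wrist camera_lens 0.54 [540.9 -26.7   7.5] ax/lat -57.3 [-26.6 264.  -70.5]
wrist tappet_a 0.97 [651.9 -88.2   8.2] ax/lat -110.3 [ 64.8 213.4 -21.8]
wrist tappet_a 0.79 [542.9 -26.9  10. ] ax/lat -55.9 [-24.  263.5 -69.4]
wrist tappet_a 0.77 [ 545.  -110.    15.4] ax/lat -68.8 [-26.7 183.1 -52.3]
wrist tappet_a 0.69 [ 506.3 -260.8  224.7] ax/lat 104.3 [-1.4 -3.2  0.1]
side camera_lens 0.78 [397.8 232.6 128.9] ax/lat 158.7 [ -89.8  479.1 -145. ]
side camera_lens 0.68 [ 551.2 -276.9  130.2] ax/lat -1.2 [4.4 2.3 1.3]
side camera_lens 0.64 [ 497.9 -450.    88.9] ax/lat -54.4 [ -68.5 -159.9    8.2]
side tappet_a 0.71 [657.1 -87.7  -1.6] ax/lat -121.0 [ 66.  216.1 -21.9]
side tappet_a 0.66 [545.3 -29.1  13.5] ax/lat -54.0 [-21.  261.  -67.6]
side tappet_a 0.66 [ 547.9 -118.2   12.2] ax/lat -74.4 [-25.9 176.  -50.4]
side tappet_a 0.54 [ 506.  -258.5  228.1] ax/lat 108.0 [-0.4 -1.6  0.2]
```

View pics/chk.png

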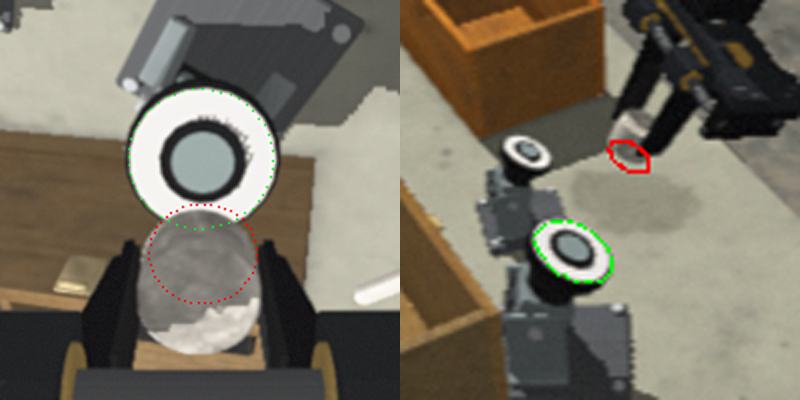

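The ring fit overlays the ring well in both views (wrist crop 203,158; side crop 572,250). The follower sits about 8 mm too far out, so I'm correcting that.

Call:
drive_tool:
  rows:
    - [[0.001,0.002,0.016,0.001,0,0,0.2],[0.001,0.002,0.016,0,-0.001,0,0.2],[0,0,0,0,0,0,0.2],[0,0,0,0,0,0,0.2]]

```text
t: 8.72
eef_pos: [497.5, -252.0, 249.0]
tcp_rot: [-2.921, 0.38, -3.099]
ft_force: [-0.4, 0.6, 0.1]
opening: 0.333
grip_force: 30.0
```

```bash
python3 - <<'E'
from tgt import *
OFF[0]=-1
plan(LENS+100*AX-ROT.apply(OFF),ROT,1,.2)
c=[]
for n in ("wrist","side"):
    p=env.read_camera(n)
    for r in env.place_of("tappet_a",p)[:6]:
        X=w(p,r["at"]); 
        if X[2]>150: print(n,round(r["score"],2),X.round(1),"ax/lat",((X-LENS)@AX).round(1),(X-LENS-AX*((X-LENS)@AX)).round(1))
    im=p["color"].copy(); h=40; x,y=proj(p,LENS+110*AX).astype(int)
    y=min(y,419-h)
    im=cv2.resize(im[y-h:y+h,x-h:x+h],(400,400),interpolation=2)
    for d in (100,126):
        for t in np.linspace(0,6.28,90):
            u=np.cross(AX,[0,0,1]);u/=np.linalg.norm(u); q=proj(p,LENS+d*AX+16.5*(u*np.cos(t)+np.cross(AX,u)*np.sin(t)))-[x-h,y-h]; cv2.circle(im,tuple(int(v) for v in ((q+.5)*5).round()),1,(0,0,255) if d==100 else (0,255,0),-1)
    c.append(im)
cv2.imwrite("pics/chk2.png",np.hstack(c))
E
```

```text
now [ 497.5 -252.   249. ] [-2.921  0.38  -3.099] t 8.72 turn [-0.1  0.1  0. ] move [-0.7 -0.1 -0.2] per row mm 0.7 deg 0.1
[0.003, -0.0002, -0.0002, 0.0004, 0.0004, -0.0003, 0.2]
wrist 0.75 [ 508.3 -260.9  219.6] ax/lat 99.0 [-1.4 -2.2 -0.1]
side 0.42 [ 510.1 -260.2  219.5] ax/lat 98.4 [ 0.1 -1.3  0.4]
```

View pics/chk2.png

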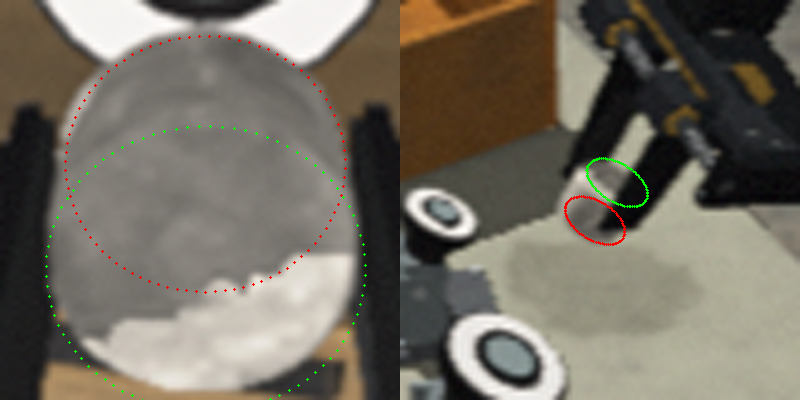

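In the final-pose check, the cam-face outline (red, wrist crop 205,165) matches the seen arc to within about 1 mm, and the ring lies straight beyond it. One small trim, then let it settle.

Call:
drive_tool:
  rows:
    - [[0.003,0.004,0,0,0,0,0.2],[0,0,0,0,0,0,0.2],[0,0,0,0,0,0,0.2],[0,0,0,0,0,0,0.2],[0,0,0,0,0,0,0.2]]

```text
t: 9.55
eef_pos: [496.8, -251.1, 248.7]
tcp_rot: [-2.92, 0.38, -3.099]
ft_force: [0.1, 0.4, -0.6]
opening: 0.334
grip_force: 30.0
```

```bash
python3 - <<'E'
from tgt import *
OFF[0]=-1
plan(LENS+100*AX-ROT.apply(OFF),ROT,1,.2)
s=env.state(); print(s["qvel"].round(3),s["opening"],s["grip_force"])
print(env.job_done())
E
```

```text
now [ 496.8 -251.1  248.7] [-2.92   0.38  -3.099] t 9.55 turn [-0.1  0.1  0. ] move [-0.1 -1.   0.2] per row mm 1.0 deg 0.1
[0.0001, -0.004, 0.0002, 0.0003, 0.0005, -0.0003, 0.2]
[ 0.001  0.001 -0.    -0.002 -0.     0.001] 0.3335592111758336 29.996264970741322
the job is handed in; nothing more can be done
None
```

I handed the job in at about 9.6 s with tappet_a, the follower behind the tall marker pin, held still in front of the large dark inspection camera; by my measurements its cam face is square to the lens, about 100 mm away and centred to within about 2 mm (no verdict was returned).

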